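# Show the hidden sticker to the camera with an inspection mirror

### The arm

A 6-joint arm with a two-finger parallel gripper is mounted at the origin on the work surface. World frame = base frame: x ahead of the robot, y to its left, z up, the work surface at z = 0. Lengths are in mm, angles in rad, forces in N, time in s.
With the tool pointing down it reaches from about 350 to 775 mm from the base axis. Payload 7.3 kg.
Tool frame: the origin (TCP) lies on the centre line of the jaws, within the pads' length; the fingertips stand 22 mm ahead of it and the grasp point (between the pads) lies 3 mm ahead of it; x points along the fingers, z is the direction in which the jaws open and shut, and the axes are right-handed (so a half turn about x gives the same grasp; the last joint's range is limited). The gripper opens to 92 mm and grips with 3 to 60 N. Pads are 19 mm wide; open, the fingers measure 130 mm over their backs; the gripper's body (75 mm by 190 mm) begins 47 mm behind the grasp point.
Start: joints at [0.979, 0.342, 1.524, -0, 1.275, -0.146], TCP at [226.357, 473.714, 248.741] pointing down, gripper open.
Joint ranges: [-2.53, 2.53], [-0.77, 2.02], [0.04, 2.7], [-1, 4.14], [0.28, 2.66], [-3.11, 3.11]. Speed limits (rad/s): [2.57, 2.57, 3.14, 3.14, 3.14, 3.14].

### API

Orientations are given as [roll, pitch, yaw] about the fixed x, y, z axes, in that order (R = Rz(yaw) Ry(pitch) Rx(roll)).
In Python, from plant import readout, imaging, bot gives the robot as it stands.
- The arm moves only by the tool arm_command, never from a script. Its argument "plan" is a list of rows, each an object of numbers: "tx", "ty", "tz": the shift along the tool's x, y, z in cm; "wx", "wy", "wz": the turn, a rotation vector about the tool's x, y, z in rad; "jaw": the opening, from -1 (shut) to 1 (fully open). In form: [{"tx": .., "ty": .., "tz": .., "wx": .., "wy": .., "wz": .., "jaw": ..}, ...]. A call has 1 to 20 rows; each row shifts and turns the commanded pose from where the row before left it, along the tool's axes as they then stand; what a row does not reach is not made up. A row lasts 1/10 s, in which the tool goes at most 50 mm and 8.59 degrees, less where a joint would pass 70% of its speed; a pose out of reach is approached as far as the arm can. A call with a gripper value outside its range is refused whole. The fingers move at their own pace and stop on an object; the grip force is fixed at half the most. Time passes only in rows, so rows that do not move let the fingers close. It gives the time, the measured TCP pose, the force and the opening at its end, in the units of the state.
- readout.get_obs(): the state, without advancing time (a new reading comes with each control period).
- imaging.capture(name): name is "scene" or "side" or "wrist"; returns the picture (384x512x3 uint8, blue, green, red); there is no depth.
- imaging.get_calibration(name): a dict with "fx", "fy", "cx", "cy" (pixels), "position" and "rotation" of the camera in the world; the wrist camera has in their place "mount" (4x4, takes a point from camera to tool coordinates, whose origin is the TCP and whose axes are the tool frame's). Camera axes: x right, y up, looking along -z (the intrinsics and any distortion apply to the point x, -y, -z); pixel columns grow to the right and rows downward; lengths in mm; the calibration is good to about 2 mm. A picture is of the moment at which its call begins: read the wrist's pose just before it. get_calibration takes no time and is no camera call.
- bot.close_job(): hands the job in, once; it reports no verdict.
The state is a dict: "time": time; "joint_positions": joint angles; "dq": joint speeds; "tau": joint torques, N m; "tool_pos": TCP position; "tcp_rot": TCP orientation; "contact_force": force on the tool from outside, world axes, zero at the start; "moment": the same for the moment, N m; "grip_width": finger opening in mm.
Only numpy, scipy, OpenCV 4.12 (cv2) and the standard library are available. Lean on these libraries where they do the work, as an engineer would, in place of code of your own. Each camera call takes 0.05 s, during which the arm holds its last target.

### The job

Pick up the hand inspection mirror by its blue handle, bring its glass in under the overhanging top instrument to the spot the little stand camera is aimed at, and angle it so that the orange sticker on the hidden underside appears to the camera in the middle of the mirror. Finish while still holding the mirror still at that angle in the air, gripped in the fingers and touching nothing else; do not bump the instrument stack or camera, and leave the carton, jar and spool where they are.

Things in the scene. Friction and masses are not known exactly. Their poses are not given: they have to be found in the camera images.
- grip (a point): Middle of the blue handle (115 long x 16 wide x 28 mm tall) of the loose hand inspection mirror, about 120 g, that lies on the table glass up. 21 mm above the tool's underside, 155 mm behind the glass centre; a thin steel neck joins them. Tool axes: x along the handle towards the glass, y across its 16 mm width, z out of the glass (up as it lies).
- glass (a point): Centre of the mirror's glass face, 6 mm above the tool's underside: a 54 mm square glass in a 60 mm square, 5 mm thick steel head. z is the normal of the reflecting face, x points away from the handle; same axes as grip.
- mirror: The whole inspection mirror, origin on its underside below the glass centre, axes as grip; total length 245 mm.
- rig: Fixed: stack of 3 grey instruments plus a camera stand. Origin on the table straight below the sticker, z up, x roughly away from the robot, dial fronts face +x. In mm: lower two fill x -55..145, y 65..365, z 0..200; top one x -55..145, y -55..245, z 205..295 (carton on it to 346), so it overhangs 120 to -y. The space below the overhang is open to -x, +x and -y.
- sticker (a point): Orange round sticker, 20 mm across, on the underside of the overhang, at x 0, y 0, z 204 mm in the rig's frame, facing down; it cannot be seen directly.
- lens (a point): Front of the camera's lens, at x 0, y -113, z 140 mm in the rig's frame. The black camera (36 x 48 x 34 mm, centre at y -147, z 160) stands on a 12 mm post at x 0, y -152 with a round foot (radius 36, 10 mm high), and looks towards the rig's +y, 30 degrees downwards. Part of the rig, fixed.
- aim (a point): The spot that the camera is aimed at, where the glass centre belongs: in free air straight below the sticker, at x 0, y 0, z 75 mm in the rig's frame; about 130 mm from the lens and from the sticker.
- halfway (a point): Point half-way between sticker and lens (rig frame x 0, y -56, z 172 mm). With the glass centre at the aim spot, the sticker shows in the middle of the mirror when the glass's normal points at this point (30 degrees off vertical, leaning to the rig's -y).
- carton: Bystander: loose small cardboard carton 55 x 40 x 30 mm, origin under its centre.
- jar: Bystander: loose amber jar, 52 mm across, 70 mm high, origin under its centre.
- spool: Bystander: loose grey spool, 60 mm across, 40 mm high, origin under its centre.

How it is judged:
By the outcome, as a careful person would: the job done as asked, in the order asked, and still so for the second after the job is handed in, while the arm keeps its last pose, push and grip.
It also fails if it takes over 51 s, if anything falls off the work surface, if the arm or the gripper's body presses on something with over 40 N, if the wrist force passes 120 N, or if a joint passes its speed limit or range.

## Working session

There is one attempt and no reset: what is moved stays moved. The work goes in short steps, Python scripts to look and compute and a tool call to move; the robot and the scene stay as the last step left them, time stands still between calls to the robot, and variables do not carry over. Pictures are saved under pics/ and viewed, and the job is handed in when it is done.

Besides the shell and the picture viewer there is one more tool, called by a JSON object that holds its "name" and its "arguments", one argument or row to a line. arm_command: Moves the arm, as the interface text tells. Its arguments: {"type":"object","properties":{"plan":{"type":"array"}},"required":["plan"]}

```bash
ls; mkdir -p pics
python3 - <<'E'
from plant import readout, imaging, bot
import cv2
print(readout.get_obs())
for n in ["scene","side","wrist"]:
    print(n,imaging.get_calibration(n))
    cv2.imwrite(f"pics/{n}0.png",imaging.capture(n))
E
```

```text
pics
{'time': 0.0, 'joint_positions': array([ 9.78945170e-01,  3.42702335e-01,  1.52503021e+00, -4.82589342e-07,
        1.27539931e+00, -1.45999884e-01]), 'dq': array([ 0.00044919,  0.00133648, -0.00171412,  0.00039507, -0.00029118,
       -0.00019899]), 'tau': array([-5.41553181e-04, -4.31243491e+01, -2.44224930e+01,  7.16901803e-02,
        5.59424073e-02, -1.41549922e-04]), 'tool_pos': array([226.15910131, 473.36840576, 248.05091827]), 'tcp_rot': array([ 2.99589258,  1.56925713, -2.16234753]), 'contact_force': array([ 1.13704028, -0.38225508, -0.07538709]), 'moment': array([-0.03572668,  0.00258834, -0.02992638]), 'grip_width': 91.69952670020287}
scene {'fx': 371.08782019452593, 'fy': 371.08782019452593, 'cx': 255.40663995686438, 'cy': 200.15300855548585, 'position': array([1066.97723298, -174.13018287,  942.60696634]), 'rotation': array([0.55117957, 0.00805064, 1.43650049])}
side {'fx': 410.1759492888609, 'fy': 410.1759492888609, 'cx': 258.30054578741056, 'cy': 195.935930340184, 'position': array([ 285.73117037, -738.83795008,  941.02061915]), 'rotation': array([ 0.7141064 , -0.01543886, -0.39841484])}
wrist {'fx': 299.7598267845309, 'fy': 299.7598267845309, 'cx': 253.67671802905508, 'cy': 191.53244528674531, 'mount': array([[-5.72430785e-04,  2.77894027e-01, -9.60611567e-01,
        -1.35126621e+02],
       [-1.94190916e-04,  9.60611675e-01,  2.77894174e-01,
         7.42708022e+01],
       [ 9.99999817e-01,  3.45617220e-04, -4.95919200e-04,
        -5.52581570e-01],
       [ 0.00000000e+00,  0.00000000e+00,  0.00000000e+00,
         1.00000000e+00]])}
```

View pics/scene0.png

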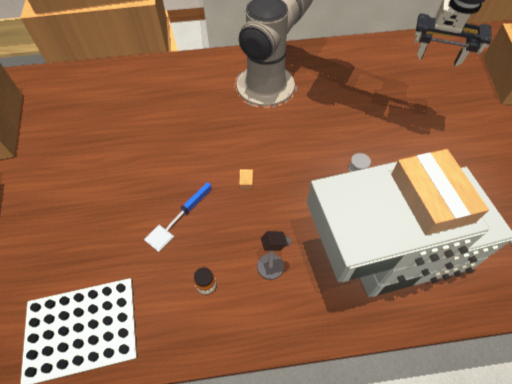

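View pics/side0.png

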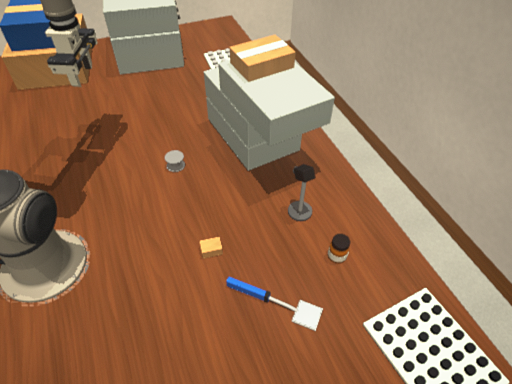

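View pics/wrist0.png

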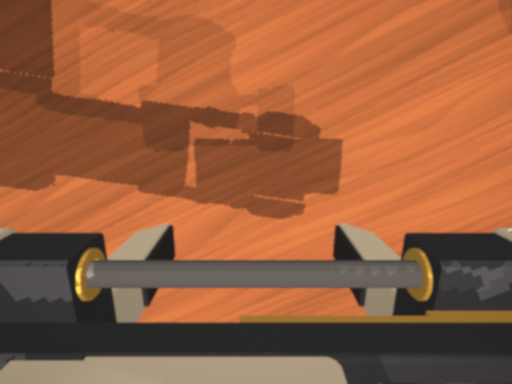

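The scene view shows the mirror with its handle at about (197,197) and glass at (159,238). The rig is right of centre with the camera stand at (271,265), and the jar, carton and spool stand clear. I'll enlarge these to measure.

Run:
```python
import cv2
s=cv2.imread("pics/scene0.png"); d=cv2.imread("pics/side0.png")
def crop(im,x,y,w,h,k,n): cv2.imwrite(n,cv2.resize(im[y:y+h,x:x+w],None,fx=k,fy=k,interpolation=cv2.INTER_CUBIC))
crop(s,130,160,100,100,6,"pics/s_m.png")
crop(s,240,145,272,160,2.9,"pics/s_r.png")
crop(d,210,260,130,80,6,"pics/d_m.png")
crop(d,195,30,145,200,3,"pics/d_r.png")
```

```text
(no output)
```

View pics/s_m.png

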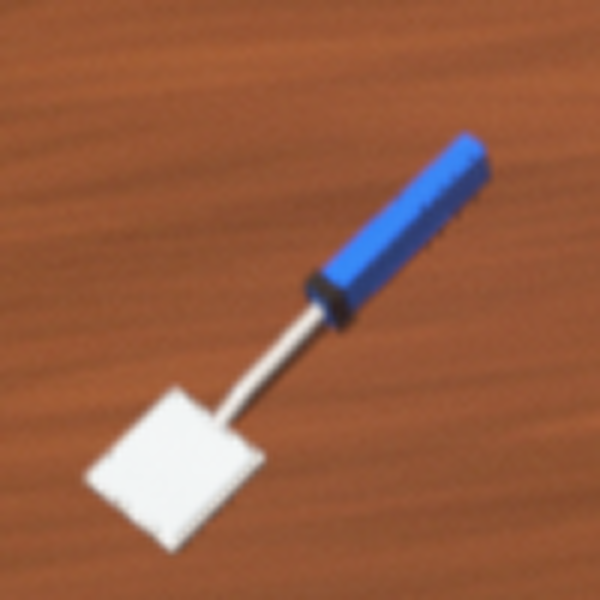

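View pics/s_r.png

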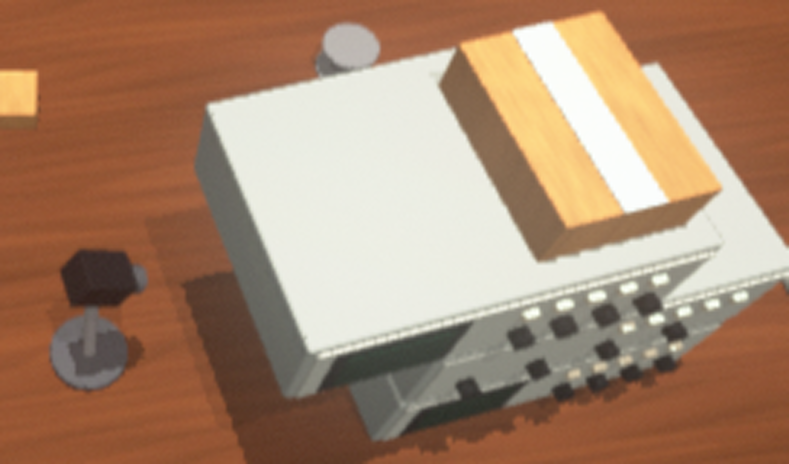

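View pics/d_m.png

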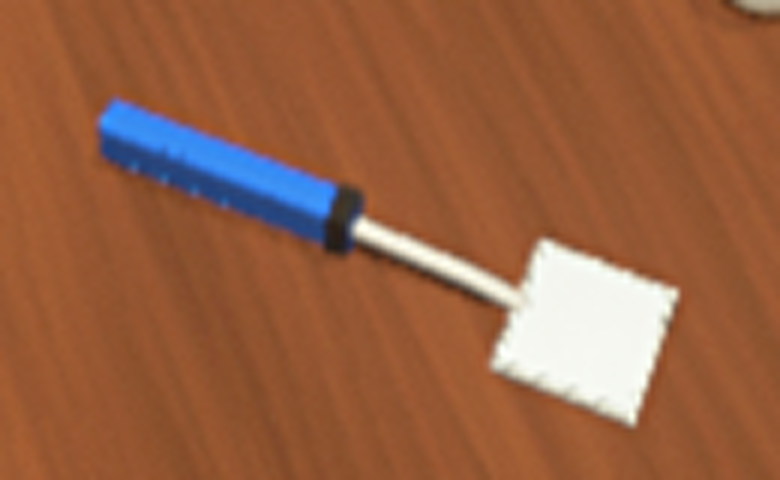

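View pics/d_r.png

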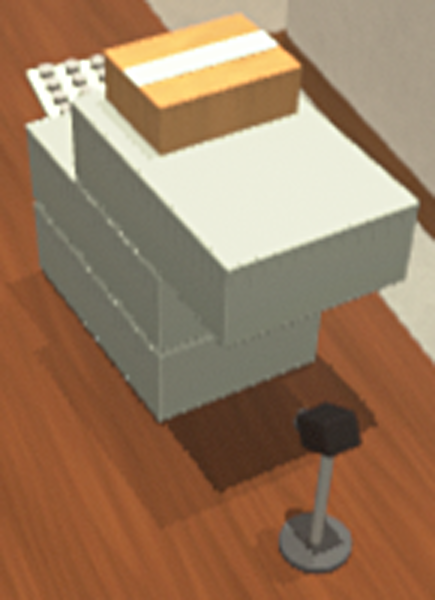

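```bash
cat > h.py <<'E'
import numpy as np
from scipy.spatial.transform import Rotation as R
from scipy.optimize import least_squares
from plant import imaging
def RPY(r): return R.from_euler('xyz',r).as_matrix()
C={n:imaging.get_calibration(n) for n in ("scene","side","wrist")}
def proj(n,P,obs=None):
    c=C[n];P=np.atleast_2d(P).astype(float)
    if n=="wrist":
        Rt=RPY(obs["tcp_rot"]);M=np.array(c["mount"])
        Rc=Rt@M[:3,:3];p=Rt@M[:3,3]+obs["tool_pos"]
    else: Rc=RPY(c["rotation"]);p=c["position"]
    q=(P-p)@Rc
    return np.c_[c["cx"]+c["fx"]*q[:,0]/-q[:,2], c["cy"]+c["fy"]*q[:,1]/q[:,2]]
def px(pts,off,k): return (np.array(pts,float)+.5)/k-.5+np.array(off)
def fit(obsl,x0):
    # obsl: list of (cam, localpts, px); pose x,y,yaw at z=0
    def tf(v,L): 
        c,s=np.cos(v[2]),np.sin(v[2]);L=np.array(L,float)
        return L@np.array([[c,s,0],[-s,c,0],[0,0,1]])+[v[0],v[1],0]
    f=lambda v:np.concatenate([(proj(n,tf(v,L))-p) for n,L,p in obsl]).ravel()
    r=least_squares(f,x0,x_scale=[100,100,1],loss='soft_l1')
    return r.x,f(r.x).reshape(-1,2)
E
python3 - <<'E'
from h import *
S=[((-55,-55,295),(208,105)),((145,-55,295),(315,352)),((145,-55,205),(292,396)),((-55,-55,205),(197,167)),((145,65,0),(375,438)),((0,-152,10),(90,352)),((145,365,200),(790,272))]
D=[((-55,-55,295),(226,270)),((145,-55,295),(418,205)),((-55,-55,205),(223,342)),((145,-55,205),(405,280)),((-55,65,0),(163,420)),((-55,245,295),(73,97)),((0,-152,10),(316,540))]
for sel in (0,1,2):
    l=[("scene",[a for a,b in S],px([b for a,b in S],(240,145),2.9)),("side",[a for a,b in D],px([b for a,b in D],(195,30),3))]
    if sel<2:l=[l[sel]]
    v,r=fit(l,[600,100,0.1]);print("rig",v.round(3));print(r.round(1).tolist())
# mirror: head 60sq z5/6; handle x -155+-57.5,y+-8,z7..35
S=[((-30,30,5),(265,457)),((-30,-30,5),(177,387)),((30,-30,5),(84,478)),((30,30,5),(172,552)),((-212.5,-8,35),(466,132)),((-212.5,8,35),(490,155))]
D=[((-30,30,5),(541,238)),((-30,-30,5),(491,369)),((30,-30,5),(634,425)),((30,30,5),(680,291)),((-212.5,8,35),(117,98)),((-212.5,-8,35),(99,122))]
for sel in (0,1,2):
    l=[("scene",[a for a,b in S],px([b for a,b in S],(130,160),6)),("side",[a for a,b in D],px([b for a,b in D],(210,260),6))]
    if sel<2:l=[l[sel]]
    v,r=fit(l,[600,-250,-0.7]);print("mir",v.round(3));print(r.round(1).tolist())
E
```

```text
rig [6.86028e+02 6.01010e+01 1.33000e-01]
[[0.1, -0.8], [0.2, 0.1], [-0.9, 1.3], [-0.7, -0.1], [-0.5, 1.5], [0.5, -0.5], [4.6, -4.2]]
rig [6.87144e+02 5.73560e+01 1.05000e-01]
[[0.1, -0.9], [1.5, -1.4], [-0.1, 2.1], [0.8, 0.3], [-1.0, 1.6], [-0.3, -1.0], [-0.7, -0.3]]
rig [6.87092e+02 5.98910e+01 1.22000e-01]
[[0.3, -0.7], [-0.7, 0.6], [-1.7, 1.7], [-0.6, 0.0], [-1.0, 2.3], [0.3, -0.7], [5.3, -2.0], [0.2, -1.4], [0.7, -2.5], [-0.1, 1.6], [0.1, -0.8], [-1.5, 1.3], [-1.8, -0.9], [-0.4, -1.2]]
mir [ 579.423 -389.256   -0.823]
[[0.1, 0.6], [0.1, 0.3], [-0.3, -0.2], [-0.3, 0.1], [0.2, -0.1], [0.1, -1.1]]
mir [ 576.628 -391.275   -0.793]
[[-0.1, 0.3], [0.1, -0.3], [0.3, -0.1], [-0.0, 0.3], [-0.3, -0.8], [-0.1, 0.4]]
mir [ 577.467 -390.088   -0.804]
[[-0.2, -0.3], [-0.5, -0.3], [-0.6, -0.5], [-0.3, -0.6], [-1.1, -1.2], [-1.1, -2.3], [0.2, -0.3], [0.2, -1.0], [0.2, -0.6], [0.1, -0.1], [0.3, -2.1], [0.5, -0.9]]
```

Run:
```python
from h import *
from plant import readout
def tri(a,b,z):
    for n,p in(("scene",a),("side",b)):
        r=least_squares(lambda v:(proj(n,[[v[0],v[1],z]])-p).ravel(),[550,0]);print(n,r.x.round(),end=" ")
    print()
tri((246,175),(210,244),30) # carton
tri((360,160),(174,155),40) # spool top
tri((203,275),(341,241),70) # jar top
o=readout.get_obs();M=RPY(o["tcp_rot"]);print(M.round(3))
y=-.80;mx=np.array([np.cos(y),np.sin(y),0]);x=np.array([0,0,-1.])
T=np.c_[x,-mx,np.cross(x,-mx)]
print("turn rotvec (tool)",R.from_matrix(M.T@T).as_rotvec())
for g in[-155]:
    t=np.array([577.5,-390,0])+g*mx+[0,0,24+3];print(t, M.T@(t-o["tool_pos"]))
```

```text
scene [ 418. -122.] side [ 420. -124.] 
scene [418. 228.] side [421. 234.] 
scene [ 731. -266.] side [ 729. -270.] 
[[-0.001 -0.902  0.431]
 [-0.001  0.431  0.902]
 [-1.     0.    -0.001]]
turn rotvec (tool) [ 3.54215414e-01 -1.15920217e-03  3.50006209e-05]
[ 469.51046005 -278.80980591   27.        ] [ 221.76727676 -543.93238776 -573.60111713]
```

{"name": "arm_command", "arguments": {
  "plan": [
    {"ty":-3.36,"tz":-2.3,"jaw":1},
    {"ty":-3.36,"tz":-2.3,"jaw":1},
    {"ty":-3.36,"tz":-2.3,"jaw":1},
    {"ty":-3.36,"tz":-2.3,"jaw":1},
    {"ty":-3.36,"tz":-2.3,"jaw":1},
    {"ty":-3.36,"tz":-2.3,"jaw":1},
    {"ty":-3.36,"tz":-2.3,"jaw":1},
    {"ty":-3.36,"tz":-2.3,"jaw":1},
    {"ty":-3.36,"tz":-2.3,"jaw":1},
    {"ty":-3.36,"tz":-2.3,"jaw":1}
  ]
}}

```text
invalid input at $.plan[0]: expected keys tx, ty, tz, wx, wy, wz, jaw
```

{"name": "arm_command", "arguments": {
  "plan": [
    {"ty":-2.08,"tz":-3.43,"jaw":1},
    {"ty":-2.08,"tz":-3.43,"jaw":1},
    {"ty":-2.08,"tz":-3.43,"jaw":1},
    {"ty":-2.08,"tz":-3.43,"jaw":1},
    {"ty":-2.08,"tz":-3.43,"jaw":1},
    {"ty":-2.08,"tz":-3.43,"jaw":1},
    {"ty":-2.08,"tz":-3.43,"jaw":1},
    {"ty":-2.08,"tz":-3.43,"jaw":1},
    {"ty":-2.08,"tz":-3.43,"jaw":1},
    {"ty":-2.08,"tz":-3.43,"jaw":1},
    {"wx":0.118,"jaw":1},
    {"wx":0.118,"jaw":1},
    {"wx":0.118,"jaw":1},
    {"jaw":1},
    {"jaw":1}
  ]
}}

```text
invalid input at $.plan[0]: expected keys tx, ty, tz, wx, wy, wz, jaw
```

Run:
```python
from plant import readout, imaging
import cv2,pickle
o=readout.get_obs();print(o);pickle.dump(o,open("o1.pkl","wb"))
im=imaging.capture("wrist");cv2.imwrite("pics/w1.png",im)
```

```text
{'time': 0.15, 'joint_positions': array([ 9.78997910e-01,  3.42571028e-01,  1.52478580e+00,  1.09654893e-06,
        1.27538950e+00, -1.46014191e-01]), 'dq': array([ 0.00049105, -0.00257329, -0.00148473,  0.00044733,  0.00145886,
        0.00166166]), 'tau': array([ 9.05981742e-04, -4.31469834e+01, -2.44352317e+01,  7.16361799e-02,
        5.38772426e-02, -1.15022140e-04]), 'tool_pos': array([226.19510252, 473.47183715, 248.20437467]), 'tcp_rot': array([ 2.99466947,  1.56964265, -2.16350405]), 'contact_force': array([0.30567111, 0.63762088, 1.04680012]), 'moment': array([-0.00788422, -0.00362151, -0.06093815]), 'grip_width': 91.93976812216012}
```

View pics/w1.png

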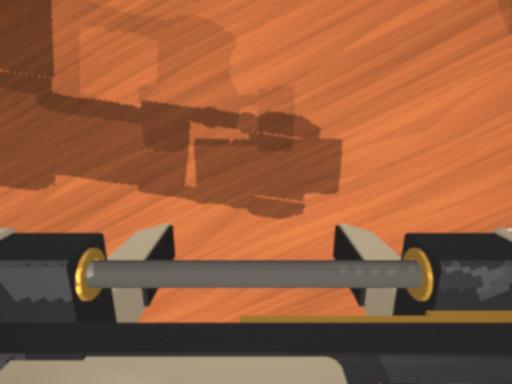

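Every row needs all seven keys.

{"name": "arm_command", "arguments": {
  "plan": [
    {"tx":0,"ty":-3.36,"tz":-2.3,"wx":0,"wy":0,"wz":0,"jaw":1},
    {"tx":0,"ty":-3.36,"tz":-2.3,"wx":0,"wy":0,"wz":0,"jaw":1},
    {"tx":0,"ty":-3.36,"tz":-2.3,"wx":0,"wy":0,"wz":0,"jaw":1},
    {"tx":0,"ty":-3.36,"tz":-2.3,"wx":0,"wy":0,"wz":0,"jaw":1},
    {"tx":0,"ty":-3.36,"tz":-2.3,"wx":0,"wy":0,"wz":0,"jaw":1},
    {"tx":0,"ty":-3.36,"tz":-2.3,"wx":0,"wy":0,"wz":0,"jaw":1},
    {"tx":0,"ty":-3.36,"tz":-2.3,"wx":0,"wy":0,"wz":0,"jaw":1},
    {"tx":0,"ty":-3.36,"tz":-2.3,"wx":0,"wy":0,"wz":0,"jaw":1},
    {"tx":0,"ty":-3.36,"tz":-2.3,"wx":0,"wy":0,"wz":0,"jaw":1},
    {"tx":0,"ty":-3.36,"tz":-2.3,"wx":0,"wy":0,"wz":0,"jaw":1}
  ]
}}

```text
time: 1.2
tool_pos: [430.9, 119.7, 248.8]
tcp_rot: [-0.382, 1.571, 0.743]
contact_force: [0.0, 1.0, 0.2]
grip_width: 92.0
```

{"name": "arm_command", "arguments": {
  "plan": [
    {"tx":0,"ty":-2.08,"tz":-3.43,"wx":0,"wy":0,"wz":0,"jaw":1},
    {"tx":0,"ty":-2.08,"tz":-3.43,"wx":0,"wy":0,"wz":0,"jaw":1},
    {"tx":0,"ty":-2.08,"tz":-3.43,"wx":0,"wy":0,"wz":0,"jaw":1},
    {"tx":0,"ty":-2.08,"tz":-3.43,"wx":0,"wy":0,"wz":0,"jaw":1},
    {"tx":0,"ty":-2.08,"tz":-3.43,"wx":0,"wy":0,"wz":0,"jaw":1},
    {"tx":0,"ty":-2.08,"tz":-3.43,"wx":0,"wy":0,"wz":0,"jaw":1},
    {"tx":0,"ty":-2.08,"tz":-3.43,"wx":0,"wy":0,"wz":0,"jaw":1},
    {"tx":0,"ty":-2.08,"tz":-3.43,"wx":0,"wy":0,"wz":0,"jaw":1},
    {"tx":0,"ty":-2.08,"tz":-3.43,"wx":0,"wy":0,"wz":0,"jaw":1},
    {"tx":0,"ty":-2.08,"tz":-3.43,"wx":0,"wy":0,"wz":0,"jaw":1},
    {"tx":0,"ty":0,"tz":0,"wx":0.118,"wy":0,"wz":0,"jaw":1},
    {"tx":0,"ty":0,"tz":0,"wx":0.118,"wy":0,"wz":0,"jaw":1},
    {"tx":0,"ty":0,"tz":0,"wx":0.118,"wy":0,"wz":0,"jaw":1},
    {"tx":0,"ty":0,"tz":0,"wx":0,"wy":0,"wz":0,"jaw":1},
    {"tx":0,"ty":0,"tz":0,"wx":0,"wy":0,"wz":0,"jaw":1}
  ]
}}

```text
time: 2.7
tool_pos: [470.1, -277.8, 248.5]
tcp_rot: [1.528, 1.57, 2.302]
contact_force: [-0.3, -0.1, 0.5]
grip_width: 91.8
```

Run:
```python
from plant import readout, imaging
import cv2,pickle
o=readout.get_obs();print(o);pickle.dump(o,open("o1.pkl","wb"))
im=imaging.capture("wrist");cv2.imwrite("pics/w1.png",cv2.resize(im,(768,576),interpolation=cv2.INTER_CUBIC))
```

```text
{'time': 2.7, 'joint_positions': array([-6.74115839e-01,  3.80901347e-01,  1.46594619e+00,  6.59187842e-05,
        1.29512604e+00, -1.44837301e+00]), 'dq': array([ 0.00244612, -0.00352767,  0.00068695, -0.00051201,  0.00193078,
        0.00091092]), 'tau': array([-9.41796578e-02, -4.52119982e+01, -2.46069074e+01, -2.69048422e-02,
        8.59682495e-02,  1.46612213e-01]), 'tool_pos': array([ 470.06925233, -277.75884971,  248.53695348]), 'tcp_rot': array([1.52823556, 1.57041016, 2.30247478]), 'contact_force': array([-0.30889664, -0.1083275 ,  0.48537232]), 'moment': array([-0.02013951, -0.0309067 ,  0.01009313]), 'grip_width': 91.77779714495993}
```

View pics/w1.png

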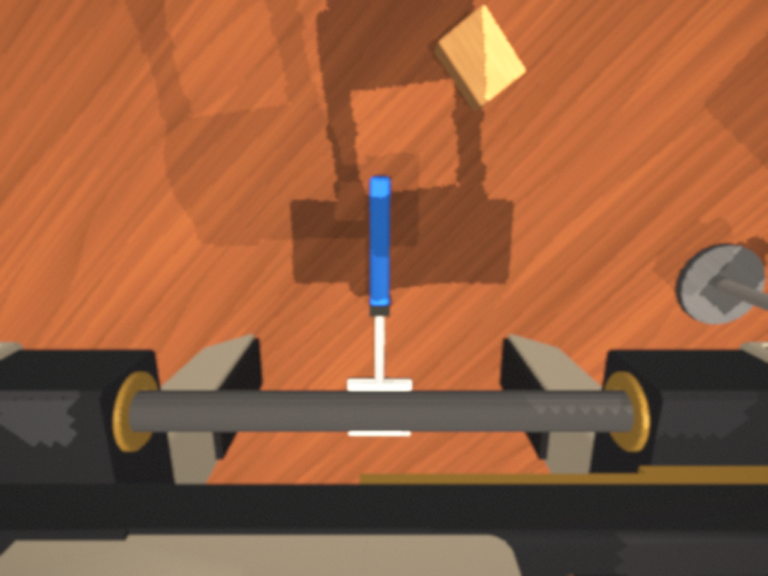

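The wrist view shows the handle upright at column 379 (of 768), from row 178 to row 312, centred between the fingers. I'll check its lengthwise position, and use this picture to refine where the foot is.

Run:
```python
from h import *
import pickle
o=pickle.load(open("o1.pkl","rb"))
y=-.80;c,s=np.cos(y),np.sin(y)
def W(p): return [577.5+c*p[0]-s*p[1],-390+s*p[0]+c*p[1],p[2]]
P=[(-212.5,0,35),(-212.5,0,7),(-97.5,0,35),(-30,0,5),(30,0,5)]
print((proj("wrist",[W(p) for p in P],o)*1.5).round())
v=[687,59.5,.12];c,s=np.cos(v[2]),np.sin(v[2])
print("foot",(proj("wrist",[[v[0]+152*s,v[1]-152*c,10],[v[0]+152*s,v[1]-152*c,0]],o)*1.5).round())
```

```text
[[379. 181.]
 [379. 179.]
 [379. 324.]
 [379. 380.]
 [379. 436.]]
foot [[726. 284.]
 [718. 281.]]
```

{"name": "arm_command", "arguments": {
  "plan": [
    {"tx":3.4,"ty":0,"tz":0,"wx":0,"wy":0,"wz":0,"jaw":1},
    {"tx":3.4,"ty":0,"tz":0,"wx":0,"wy":0,"wz":0,"jaw":1},
    {"tx":3.4,"ty":0,"tz":0,"wx":0,"wy":0,"wz":0,"jaw":1},
    {"tx":3.4,"ty":0,"tz":0,"wx":0,"wy":0,"wz":0,"jaw":1},
    {"tx":3.4,"ty":0,"tz":0,"wx":0,"wy":0,"wz":0,"jaw":1},
    {"tx":2.5,"ty":0,"tz":0,"wx":0,"wy":0,"wz":0,"jaw":0.6},
    {"tx":1.5,"ty":0,"tz":0,"wx":0,"wy":0,"wz":0,"jaw":0.4},
    {"tx":1.1,"ty":0,"tz":0,"wx":0,"wy":0,"wz":0,"jaw":0},
    {"tx":0,"ty":0,"tz":0,"wx":0,"wy":0,"wz":0,"jaw":-0.3},
    {"tx":0,"ty":0,"tz":0,"wx":0,"wy":0,"wz":0,"jaw":-0.5},
    {"tx":0,"ty":0,"tz":0,"wx":0,"wy":0,"wz":0,"jaw":-1},
    {"tx":0,"ty":0,"tz":0,"wx":0,"wy":0,"wz":0,"jaw":-1},
    {"tx":0,"ty":0,"tz":0,"wx":0,"wy":0,"wz":0,"jaw":-1},
    {"tx":0,"ty":0,"tz":0,"wx":0,"wy":0,"wz":0,"jaw":-1},
    {"tx":0,"ty":0,"tz":0,"wx":0,"wy":0,"wz":0,"jaw":-1},
    {"tx":0,"ty":0,"tz":0,"wx":0,"wy":0,"wz":0,"jaw":-1},
    {"tx":0,"ty":0,"tz":0,"wx":0,"wy":0,"wz":0,"jaw":-1}
  ]
}}

```text
time: 4.45
tool_pos: [470.2, -277.9, 27.9]
tcp_rot: [-1.237, 1.571, -0.466]
contact_force: [-0.9, 0.3, 2.7]
grip_width: 15.8
```

Run:
```python
from plant import readout, imaging
import cv2,pickle
o=readout.get_obs();print(o["tool_pos"],o["grip_width"],o["contact_force"],o["time"]);pickle.dump(o,open("o2.pkl","wb"))
im=imaging.capture("wrist");cv2.imwrite("pics/w2.png",cv2.resize(im,(768,576),interpolation=cv2.INTER_CUBIC))
```

```text
[ 470.15145658 -277.93494543   27.90632888] 15.845787328468482 [-0.86576605  0.31487941  2.67885103] 4.45
```

View pics/w2.png

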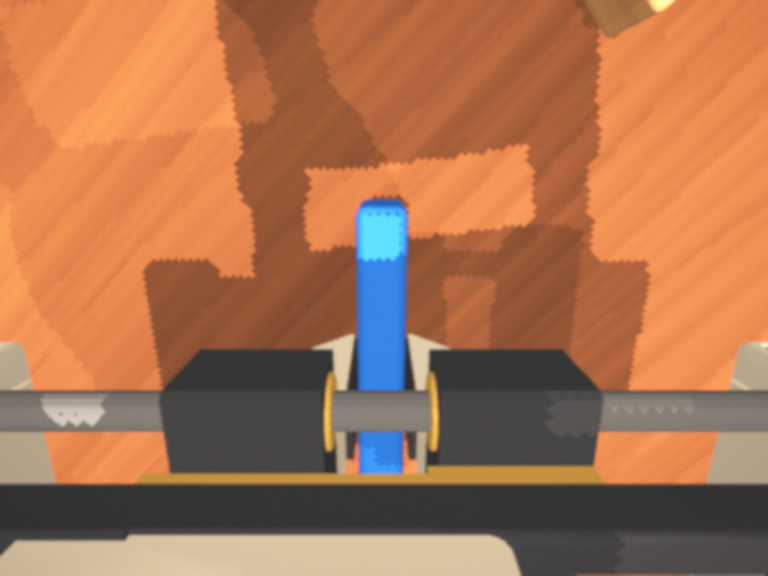

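Run:
```python
from h import *
import pickle
o=pickle.load(open("o2.pkl","rb"))
M=RPY(o["tcp_rot"])
for t in (52,55,57.5,60,63):
  for x in (-7,21):
    P=o["tool_pos"]+M@np.array([x,t,0.]);print(t,x,(proj("wrist",[P],o)*1.5).round(1),P.round(1))
```

```text
52 -7 [[381.3 237.4]] [ 433.9 -240.6   34.9]
52 21 [[381.1 223.6]] [ 433.9 -240.6    6.9]
55 -7 [[381.3 227. ]] [ 431.8 -238.5   34.9]
55 21 [[381.1 214.9]] [ 431.8 -238.5    6.9]
57.5 -7 [[381.3 218.2]] [ 430.1 -236.7   34.9]
57.5 21 [[381.1 207.6]] [ 430.1 -236.7    6.9]
60 -7 [[381.3 209.4]] [ 428.3 -234.9   34.9]
60 21 [[381.1 200.3]] [ 428.3 -234.9    6.9]
63 -7 [[381.3 198.6]] [ 426.3 -232.7   34.9]
63 21 [[381.1 191.3]] [ 426.3 -232.7    6.9]
```

Gripped at 15.8 mm. The rear end of the handle puts the grip about 2.5 mm towards the glass from the handle's middle. Next I lift and check for droop.

{"name": "arm_command", "arguments": {
  "plan": [
    {"tx":-0.5,"ty":0,"tz":0,"wx":0,"wy":0,"wz":0,"jaw":-1},
    {"tx":-1,"ty":0,"tz":0,"wx":0,"wy":0,"wz":0,"jaw":-1},
    {"tx":-1.5,"ty":0,"tz":0,"wx":0,"wy":0,"wz":0,"jaw":-1},
    {"tx":-2,"ty":0,"tz":0,"wx":0,"wy":0,"wz":0,"jaw":-1},
    {"tx":-2,"ty":0,"tz":0,"wx":0,"wy":0,"wz":0,"jaw":-1},
    {"tx":-2,"ty":0,"tz":0,"wx":0,"wy":0,"wz":0,"jaw":-1},
    {"tx":-2,"ty":0,"tz":0,"wx":0,"wy":0,"wz":0,"jaw":-1},
    {"tx":-1,"ty":0,"tz":0,"wx":0,"wy":0,"wz":0,"jaw":-1},
    {"tx":0,"ty":0,"tz":0,"wx":0,"wy":0,"wz":0,"jaw":-1},
    {"tx":0,"ty":0,"tz":0,"wx":0,"wy":0,"wz":0,"jaw":-1}
  ]
}}

```text
time: 5.5
tool_pos: [469.8, -277.6, 147.2]
tcp_rot: [1.522, 1.57, 2.293]
contact_force: [1.1, 0.1, -1.4]
grip_width: 15.9
```

Run:
```python
from plant import readout, imaging
import cv2,pickle
o=readout.get_obs();print(o["tool_pos"],o["grip_width"],o["contact_force"],o["moment"],o["time"],o["joint_positions"]);pickle.dump(o,open("o3.pkl","wb"))
w=imaging.capture("wrist");s=imaging.capture("scene");d=imaging.capture("side")
for n,i in(("w",w),("s",s),("d",d)): cv2.imwrite(f"pics/{n}3.png",i)
cv2.imwrite("pics/w3c.png",cv2.resize(w[100:260,200:312],None,fx=3.7,fy=3.7,interpolation=cv2.INTER_CUBIC))
cv2.imwrite("pics/s3c.png",cv2.resize(s[150:300,90:240],None,fx=4,fy=4,interpolation=cv2.INTER_CUBIC))
cv2.imwrite("pics/d3c.png",cv2.resize(d[180:330,220:370],None,fx=4,fy=4,interpolation=cv2.INTER_CUBIC))
```

```text
[ 469.84914168 -277.5842159   147.24702696] 15.869698934663157 [ 1.10541066  0.13853777 -1.37254465] [0.02091735 0.06004637 0.05931725] 5.5 [-6.74151243e-01  4.80288678e-01  1.60898099e+00  1.43622582e-04
  1.05303045e+00 -1.44525831e+00]
```

View pics/w3c.png

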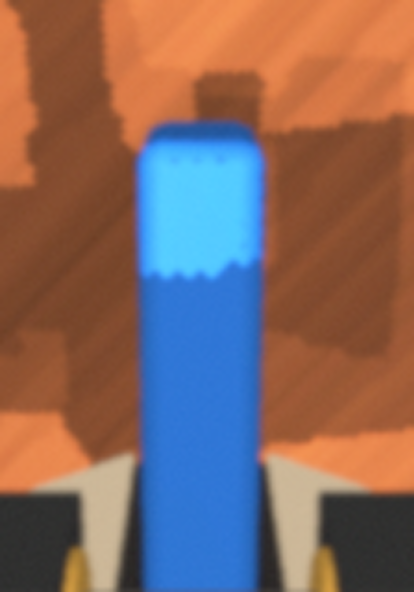

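View pics/s3c.png

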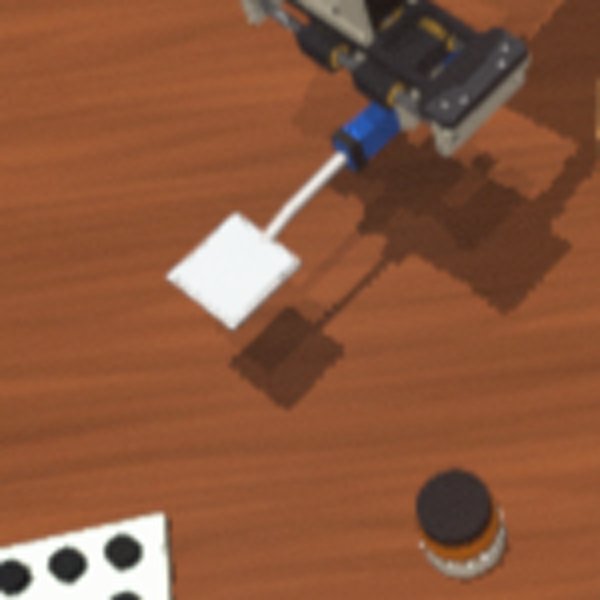

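View pics/d3c.png

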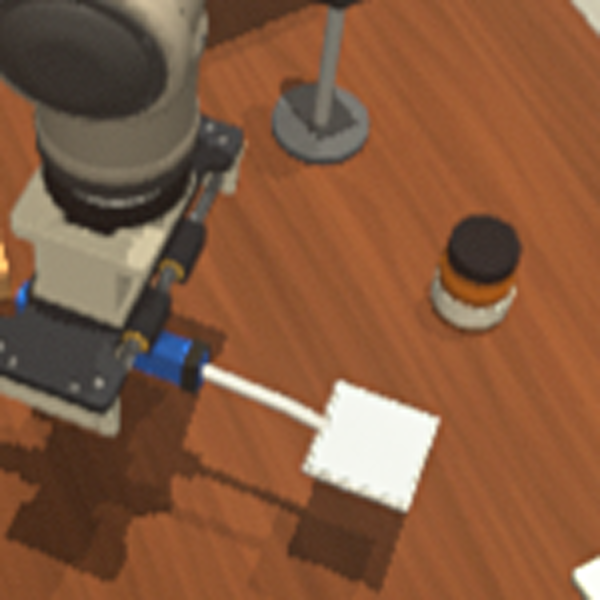

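```bash
cat >> h.py <<'E'
def fit6(obsl,x0):
    def f(v):
        Rm=R.from_rotvec(v[3:]).as_matrix()
        return np.concatenate([proj(n,np.array(L,float)@Rm.T+v[:3])-p for n,L,p in obsl]).ravel()
    r=least_squares(f,x0,x_scale=[100,100,100,1,1,1]);return r.x,f(r.x).reshape(-1,2)
H=[(-30,30,0),(-30,-30,0),(30,-30,0),(30,30,0)]
E
python3 - <<'E'
from h import *
import pickle
A=[("scene",H,px([(265,457),(177,387),(84,478),(172,552)],(130,160),6)),("side",H,px([(541,238),(491,369),(634,425),(680,291)],(210,260),6))]
B=[("scene",H,px([(300,262),(237,212),(166,276),(232,329)],(90,150),4)),("side",H,px([(341,380),(303,468),(407,512),(440,418)],(220,180),4))]
for l in(A,B):
    v,r=fit6(l,[577,-390,50,0,0,-.8]);m=R.from_rotvec(v[3:]).as_matrix()
    print(v[:3].round(1),"x",m[:,0].round(3),"n",m[:,2].round(3),abs(r).max())
o=pickle.load(open("o3.pkl","rb"));M=RPY(o["tcp_rot"])
print("pred",o["tool_pos"]+M@[21.9,-152.5,0],-M[:,1],-M[:,0])
for t in (57.5,60):
  for x in (-7,21): print(((proj("wrist",[o["tool_pos"]+M@np.array([x,t,0.])],o)-[200,100])*3.7).round(1))
E
```

```text
[ 577.4 -389.9    2. ] x [ 0.697 -0.717 -0.   ] n [-0.023 -0.022  0.999] 0.3447865624529527
[ 577.4 -389.   121.5] x [ 0.687 -0.726 -0.019] n [ 0.004 -0.023  1.   ] 0.31039704169165816
pred [ 576.11270114 -386.94372179  125.23761075] [ 0.69687841 -0.71718893 -0.00071752] [ 4.74790696e-04 -5.39117115e-04  9.99999742e-01]
[[200.6 168.3]]
[[200.1 142.2]]
[[200.6 146.4]]
[[200.1 124. ]]
```

```bash
cat >> h.py <<'E'
GT=np.array([21.9,-153.7,0.])
def rigR(yaw): return R.from_euler('z',yaw).as_matrix()
def target(v,off=(0,0,0)):
    Q=rigR(v[2]);o=np.array([v[0],v[1],0.])
    n=np.array([0,-56.5,97]);n/=np.linalg.norm(n);mx=np.array([1.,0,0])
    T=Q@np.c_[-n,-mx,np.cross(n,mx)]
    return o+Q@(np.array([0,0,75.])+off)-T@GT, T
def plan(o,v,off=(0,0,0)):
    p,T=target(v,off);M=RPY(o["tcp_rot"])
    return M.T@(p-o["tool_pos"])/10, R.from_matrix(M.T@T).as_rotvec(), p, T
E
python3 - <<'E'
from h import *
import pickle
o=pickle.load(open("o3.pkl","rb"))
for off in [(-110,0,70),(0,0,0)]:
    d,w,p,T=plan(o,[687,59.5,.12],off);print(p.round(1),d.round(2),w.round(3),np.linalg.norm(w)*57.3);print(T.round(3))
E
```

```text
[426.5  17.  163.9] [-1.65 24.15 17.42] [-0.898 -0.489  0.242] 60.19997624576633
[[-0.06  -0.993 -0.103]
 [ 0.5   -0.12   0.858]
 [-0.864  0.     0.503]]
[535.7  30.2  93.9] [ 5.35 17.48 26.17] [-0.898 -0.489  0.242] 60.19997624576633
[[-0.06  -0.993 -0.103]
 [ 0.5   -0.12   0.858]
 [-0.864  0.     0.503]]
```

{"name": "arm_command", "arguments": {
  "plan": [
    {"tx":-0.2,"ty":1.5,"tz":1.1,"wx":0,"wy":0,"wz":0,"jaw":-1},
    {"tx":-0.2,"ty":2.5,"tz":1.8,"wx":0,"wy":0,"wz":0,"jaw":-1},
    {"tx":-0.2,"ty":3,"tz":2.2,"wx":0,"wy":0,"wz":0,"jaw":-1},
    {"tx":-0.2,"ty":3,"tz":2.2,"wx":0,"wy":0,"wz":0,"jaw":-1},
    {"tx":-0.2,"ty":3,"tz":2.2,"wx":0,"wy":0,"wz":0,"jaw":-1},
    {"tx":-0.2,"ty":3,"tz":2.2,"wx":0,"wy":0,"wz":0,"jaw":-1},
    {"tx":-0.2,"ty":3,"tz":2.2,"wx":0,"wy":0,"wz":0,"jaw":-1},
    {"tx":-0.2,"ty":3,"tz":2.0,"wx":0,"wy":0,"wz":0,"jaw":-1},
    {"tx":0,"ty":1.5,"tz":1.2,"wx":0,"wy":0,"wz":0,"jaw":-1},
    {"tx":0,"ty":0.65,"tz":0.5,"wx":0,"wy":0,"wz":0,"jaw":-1}
  ]
}}

```text
time: 6.65
tool_pos: [426.9, 20.3, 163.6]
tcp_rot: [1.768, 1.57, 2.541]
contact_force: [-0.4, 0.0, -1.9]
grip_width: 16.1
```

{"name": "arm_command", "arguments": {
  "plan": [
    {"tx":0,"ty":0,"tz":0,"wx":-0.045,"wy":-0.024,"wz":0.012,"jaw":-1},
    {"tx":0,"ty":0,"tz":0,"wx":-0.067,"wy":-0.037,"wz":0.018,"jaw":-1},
    {"tx":0,"ty":0,"tz":0,"wx":-0.09,"wy":-0.049,"wz":0.024,"jaw":-1},
    {"tx":0,"ty":0,"tz":0,"wx":-0.09,"wy":-0.049,"wz":0.024,"jaw":-1},
    {"tx":0,"ty":0,"tz":0,"wx":-0.09,"wy":-0.049,"wz":0.024,"jaw":-1},
    {"tx":0,"ty":0,"tz":0,"wx":-0.09,"wy":-0.049,"wz":0.024,"jaw":-1},
    {"tx":0,"ty":0,"tz":0,"wx":-0.09,"wy":-0.049,"wz":0.024,"jaw":-1},
    {"tx":0,"ty":0,"tz":0,"wx":-0.09,"wy":-0.049,"wz":0.024,"jaw":-1},
    {"tx":0,"ty":0,"tz":0,"wx":-0.09,"wy":-0.049,"wz":0.024,"jaw":-1},
    {"tx":0,"ty":0,"tz":0,"wx":-0.09,"wy":-0.049,"wz":0.024,"jaw":-1},
    {"tx":0,"ty":0,"tz":0,"wx":-0.066,"wy":-0.036,"wz":0.018,"jaw":-1},
    {"tx":0,"ty":0,"tz":0,"wx":0,"wy":0,"wz":0,"jaw":-1},
    {"tx":0,"ty":0,"tz":0,"wx":0,"wy":0,"wz":0,"jaw":-1}
  ]
}}

```text
time: 7.95
tool_pos: [427.9, 17.7, 163.4]
tcp_rot: [-0.001, 1.046, 1.687]
contact_force: [0.7, -0.6, -1.1]
grip_width: 15.9
```

Run:
```python
from h import *
from plant import readout
import cv2,pickle
o=readout.get_obs();print(o["tool_pos"],o["grip_width"],o["contact_force"],o["time"],o["joint_positions"].round(3));pickle.dump(o,open("o4.pkl","wb"))
w=imaging.capture("wrist");s=imaging.capture("scene");d=imaging.capture("side")
for n,i in(("w",w),("s",s),("d",d)): cv2.imwrite(f"pics/{n}4.png",cv2.resize(i,(768,576),interpolation=cv2.INTER_CUBIC))
d,w,p,T=plan(o,[687,59.5,.12],(-110,0,70));print(d,w)
```

```text
[427.91168442  17.72981031 163.38063992] 15.873628078856447 [ 0.69611262 -0.55191913 -1.07163063] 7.95 [-0.449  0.383  1.86   0.465  1.236 -2.368]
[-0.07579378  0.14726214 -0.02228953] [-0.00209648 -0.00216593  0.00184649]
```

View pics/w4.png

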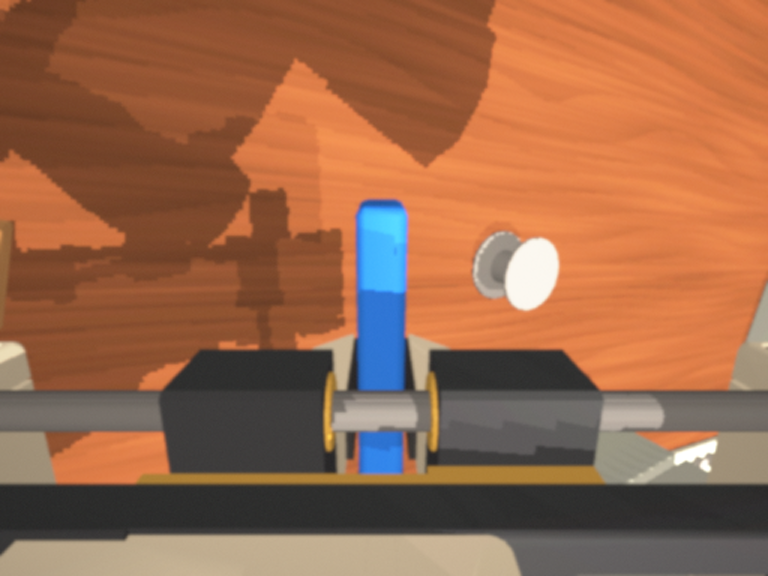

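View pics/s4.png

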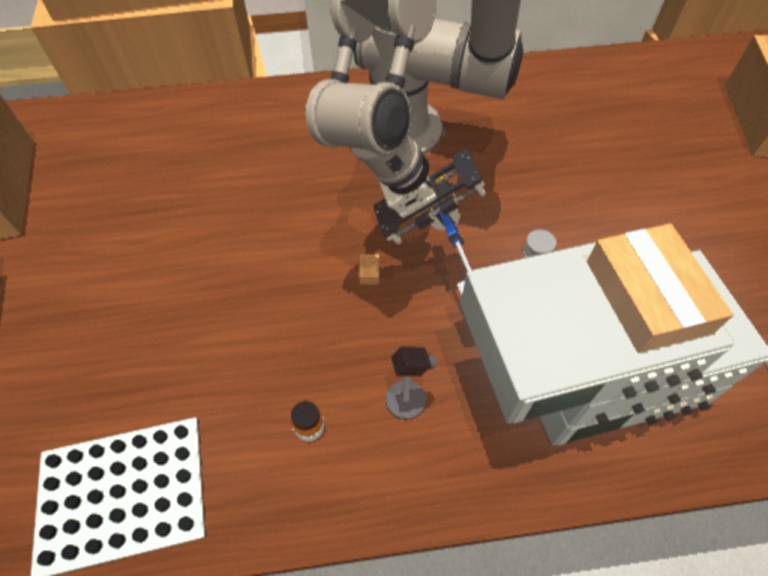

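View pics/d4.png

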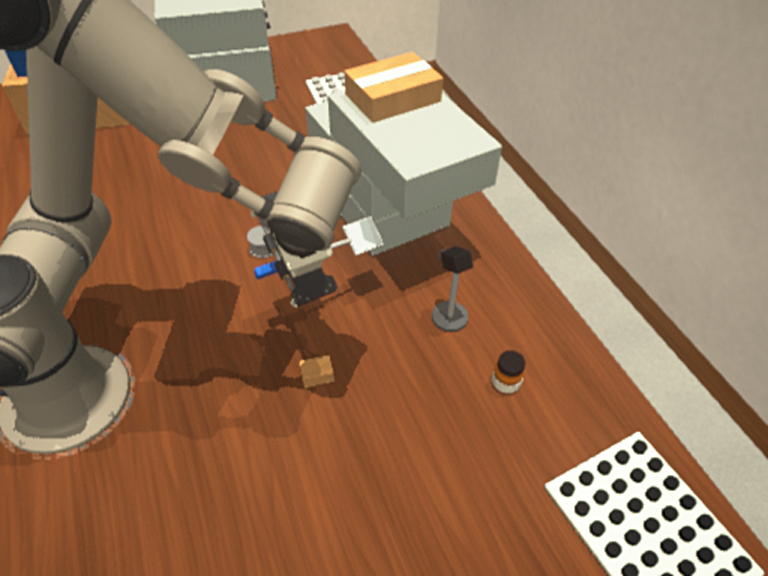

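Pre-pose reached, still gripped, and the bystanders haven't moved. I'll measure the rig more sharply before entering, using enlarged corners from the unobstructed first images.

Run:
```python
import cv2,numpy as np
s=cv2.imread("pics/scene0.png"); d=cv2.imread("pics/side0.png")
def sheet(im,pts,name):
    t=[]
    for i,(x,y) in enumerate(pts):
        c=cv2.resize(im[y-16:y+16,x-16:x+16],None,fx=8,fy=8,interpolation=cv2.INTER_CUBIC)
        for k in range(0,256,64): cv2.line(c,(k,0),(k,5),(0,0,255),1);cv2.line(c,(0,k),(5,k),(0,0,255),1)
        cv2.rectangle(c,(0,0),(255,255),(0,255,0),1)
        cv2.putText(c,f"{x-16},{y-16}",(8,20),0,.5,(0,255,255),1);t.append(c)
    cv2.imwrite(name,np.vstack([np.hstack(t[:3]),np.hstack(t[3:])]))
sheet(s,[(312,181),(348,266),(270,266),(274,242),(369,295),(308,205)],"pics/sh_s.png")
sheet(d,[(270,120),(334,98),(250,169),(304,175),(299,208),(270,145)],"pics/sh_d.png")
```

```text
(no output)
```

View pics/sh_s.png

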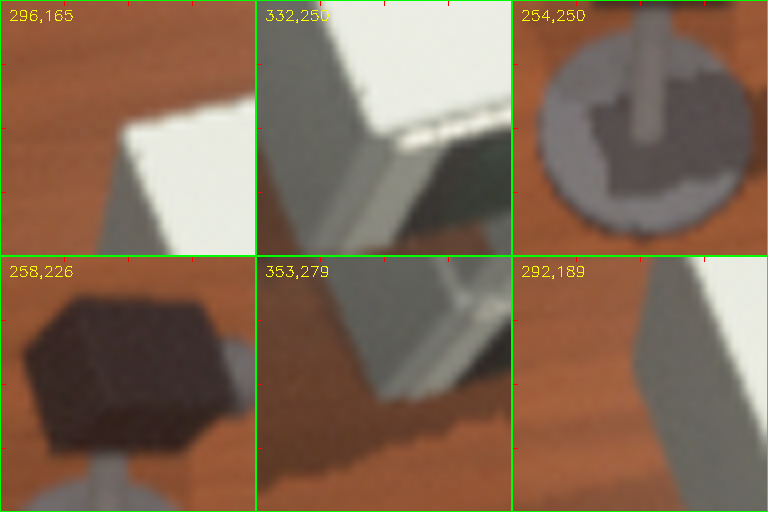

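View pics/sh_d.png

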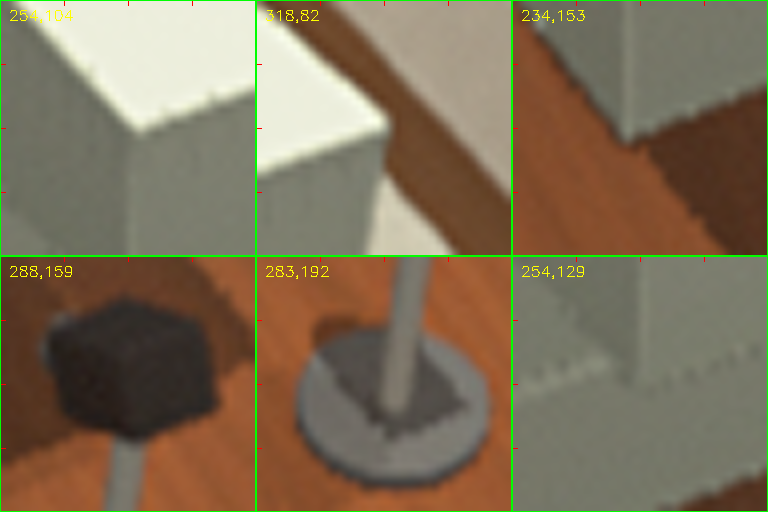

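```bash
cat > rig.py <<'E'
from h import *
import pickle
def t8(c,o): return px([c],o,8)[0]
Sc=[((-55,-55,295),0,t8((121,128),(296,165))),((145,-55,295),1,t8((116,132),(332,250))),((145,-55,205),1,t8((56,251),(332,250))),((145,65,0),1,t8((124,144),(353,279))),((-55,-55,205),0,t8((120,101),(292,189))),((0,-152,10),0,t8((134,131),(254,250))),((0,-147,160),0,t8((128,120),(258,226)))]
Sd=[((-55,-55,295),0,t8((140,130),(254,104))),((145,-55,295),1,t8((132,124),(318,82))),((-55,65,0),0,t8((118,145),(234,153))),((-55,-55,205),0,t8((126,129),(254,129))),((0,-152,10),0,t8((138,149),(283,192))),((0,-147,160),0,t8((134,113),(288,159))),((-55,245,295),0,px([(73,97)],(195,30),3)[0])]
o3=pickle.load(open("o3.pkl","rb"));M3=RPY(o3["tcp_rot"])
MB={"scene":px([(300,262),(237,212),(166,276),(232,329)],(90,150),4),"side":px([(341,380),(303,468),(407,512),(440,418)],(220,180),4)}
base={n:(C[n]["position"].copy(),C[n]["rotation"].copy()) for n in("scene","side")}
def setcam(v):
    for i,n in enumerate(("scene","side")):
        q=v[6*i:6*i+6]
        C[n]["position"]=base[n][0]+q[:3]
        C[n]["rotation"]=(R.from_euler('xyz',base[n][1])*R.from_rotvec(q[3:])).as_euler('xyz')
def res(v):
    x,y,yaw,b,t=v[:5];setcam(v[5:]);Q=rigR(yaw);out=[]
    for n,l in(("scene",Sc),("side",Sd)):
        L=np.array([np.array(a,float)-[b*f,0,0] for a,f,_ in l])
        out.append(((proj(n,L@Q.T+[x,y,0])-np.array([p for *_,p in l]))/.6).ravel())
        Lm=np.array([[21.9,-(a+t),bb] for a,bb,_ in H])   # tool coords: y=-mx, z=my
        out.append(((proj(n,o3["tool_pos"]+Lm@M3.T)-MB[n])/.5).ravel())
    q=v[5:].reshape(4,3)
    out.append(np.concatenate([q[0]/2,q[1]/.004,q[2]/2,q[3]/.004,[b/5,(t-153.7)/1.5]]))
    return np.concatenate(out)
def solve():
    r=least_squares(res,np.r_[687,59.5,.12,3,153.7,np.zeros(12)],x_scale=np.r_[10,10,.1,5,5,np.tile([2,2,2,.004,.004,.004],2)],loss='soft_l1')
    setcam(r.x[5:]);return r
if __name__=="__main__":
    r=solve();cov=np.linalg.inv(r.jac.T@r.jac);print(r.x[:5].round(3),np.sqrt(np.diag(cov))[:5].round(3));print(r.x[5:].reshape(4,3).round(4));print((r.fun).round(1))
E
python3 rig.py
```

```text
[6.86859e+02 5.88880e+01 1.20000e-01 2.96300e+00 1.54044e+02] [2.214 1.501 0.006 1.438 1.358]
[[-2.313e-01  5.156e-01  1.161e-01]
 [ 5.000e-04  1.000e-04 -4.600e-03]
 [ 2.488e-01  3.526e-01  5.344e-01]
 [ 1.200e-03  1.100e-03  4.000e-03]]
[ 0.5 -0.6  0.4 -1.7 -1.5  1.  -1.2  0.4 -0.2  1.8  0.7 -0.7  1.4  0.4
  0.6 -0.3 -0.8 -0.  -0.1  0.3 -0.1 -0.2 -0.3 -0.8  1.2  0.1 -0.3  1.9
  0.4  2.7  0.3 -0.9 -0.1  0.3 -1.  -0.3 -1.1 -0.1 -0.1  0.3  0.7 -1.
  0.3  0.  -0.1  0.3  0.1  0.1  0.  -1.1  0.1  0.2  0.3  0.3  0.3  1.
  0.6  0.2]
```

The rig solves to (686.9, 58.9), yaw 0.120, with both cameras and the arm agreeing to about 2 mm. Now to compute the entry.

Run:
```python
from h import *
import pickle
o=pickle.load(open("o4.pkl","rb"));v=[686.9,58.9,.12]
a=plan(o,v,(-110,0,0));b=plan(o,v);print(a[0].round(2),(b[0]-a[0]).round(2),b[1].round(4),b[2].round(1))
```

```text
[ 5.95  0.17 -3.58] [  0.02 -11.     0.02] [-0.0021 -0.0022  0.0018] [535.6  29.6  93.9]
```

{"name": "arm_command", "arguments": {
  "plan": [
    {"tx":0.6,"ty":0.02,"tz":-0.36,"wx":0,"wy":0,"wz":0,"jaw":-1},
    {"tx":1.2,"ty":0.03,"tz":-0.7,"wx":0,"wy":0,"wz":0,"jaw":-1},
    {"tx":1.5,"ty":0.04,"tz":-0.9,"wx":0,"wy":0,"wz":0,"jaw":-1},
    {"tx":1.5,"ty":0.04,"tz":-0.9,"wx":0,"wy":0,"wz":0,"jaw":-1},
    {"tx":0.8,"ty":0.03,"tz":-0.5,"wx":0,"wy":0,"wz":0,"jaw":-1},
    {"tx":0.35,"ty":0,"tz":-0.22,"wx":0,"wy":0,"wz":0,"jaw":-1},
    {"tx":0,"ty":0,"tz":0,"wx":-0.002,"wy":-0.002,"wz":0.002,"jaw":-1},
    {"tx":0,"ty":-0.5,"tz":0,"wx":0,"wy":0,"wz":0,"jaw":-1},
    {"tx":0,"ty":-1,"tz":0,"wx":0,"wy":0,"wz":0,"jaw":-1},
    {"tx":0,"ty":-1.2,"tz":0,"wx":0,"wy":0,"wz":0,"jaw":-1},
    {"tx":0,"ty":-1.2,"tz":0,"wx":0,"wy":0,"wz":0,"jaw":-1},
    {"tx":0,"ty":-1.2,"tz":0,"wx":0,"wy":0,"wz":0,"jaw":-1}
  ]
}}

```text
time: 9.3
tool_pos: [478.9, 23.1, 94.9]
tcp_rot: [-0.005, 1.043, 1.689]
contact_force: [1.1, -0.2, -0.9]
grip_width: 15.4
```

{"name": "arm_command", "arguments": {
  "plan": [
    {"tx":0,"ty":-1.2,"tz":0,"wx":0,"wy":0,"wz":0,"jaw":-1},
    {"tx":0,"ty":-1.2,"tz":0,"wx":0,"wy":0,"wz":0,"jaw":-1},
    {"tx":0,"ty":-1.2,"tz":0,"wx":0,"wy":0,"wz":0,"jaw":-1},
    {"tx":0,"ty":-1.2,"tz":0,"wx":0,"wy":0,"wz":0,"jaw":-1},
    {"tx":0,"ty":-0.7,"tz":0,"wx":0,"wy":0,"wz":0,"jaw":-1},
    {"tx":0,"ty":-0.4,"tz":0,"wx":0,"wy":0,"wz":0,"jaw":-1},
    {"tx":0,"ty":0,"tz":0,"wx":0,"wy":0,"wz":0,"jaw":-1},
    {"tx":0,"ty":0,"tz":0,"wx":0,"wy":0,"wz":0,"jaw":-1},
    {"tx":0,"ty":0,"tz":0,"wx":0,"wy":0,"wz":0,"jaw":-1}
  ]
}}

```text
time: 10.2
tool_pos: [535.5, 30.2, 94.4]
tcp_rot: [-0.002, 1.043, 1.692]
contact_force: [-0.4, 0.2, -1.1]
grip_width: 15.8
```

Run:
```python
from h import *
from plant import readout
import cv2,pickle
o=readout.get_obs();print(o["tool_pos"],o["grip_width"],o["contact_force"],o["time"],o["joint_positions"].round(3));pickle.dump(o,open("o5.pkl","wb"))
w=imaging.capture("wrist");s=imaging.capture("scene");d=imaging.capture("side")
for n,i in(("w",w),("s",s),("d",d)): cv2.imwrite(f"pics/{n}5.png",cv2.resize(i,(768,576),interpolation=cv2.INTER_CUBIC))
cv2.imwrite("pics/d5c.png",cv2.resize(d[90:230,200:340],None,fx=4.2,fy=4.2,interpolation=cv2.INTER_CUBIC))
d,w,p,T=plan(o,[686.9,58.9,.12]);print(d.round(3),w.round(4))
```

```text
[535.54883215  30.17190401  94.44299033] 15.821766544145285 [-0.36537545  0.20214235 -1.14898108] 10.2 [-0.345  0.635  1.635  0.509  1.178 -2.311]
[ 0.014 -0.    -0.08 ] [ 0.0024  0.0008 -0.0005]
```

View pics/d5c.png

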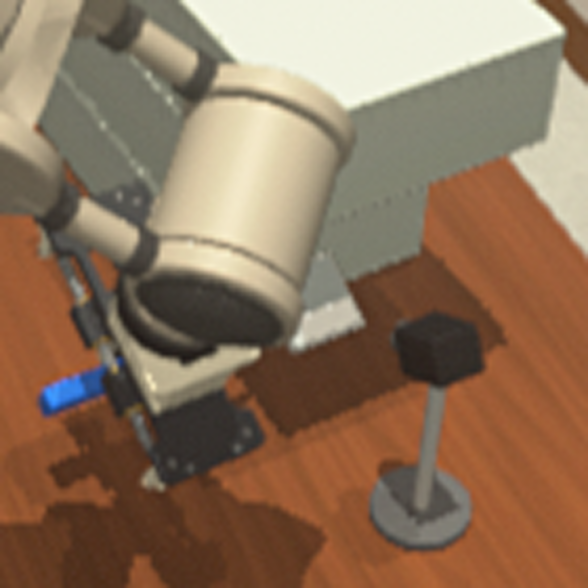

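View pics/s5.png

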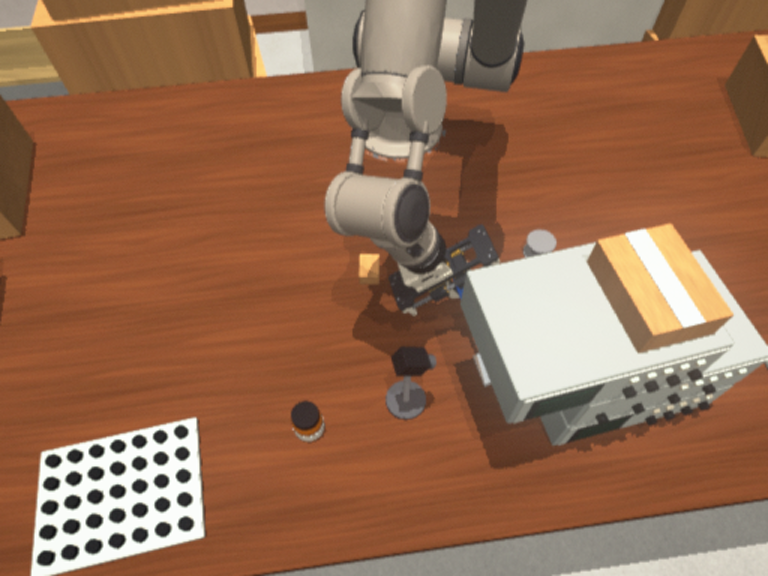

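View pics/w5.png

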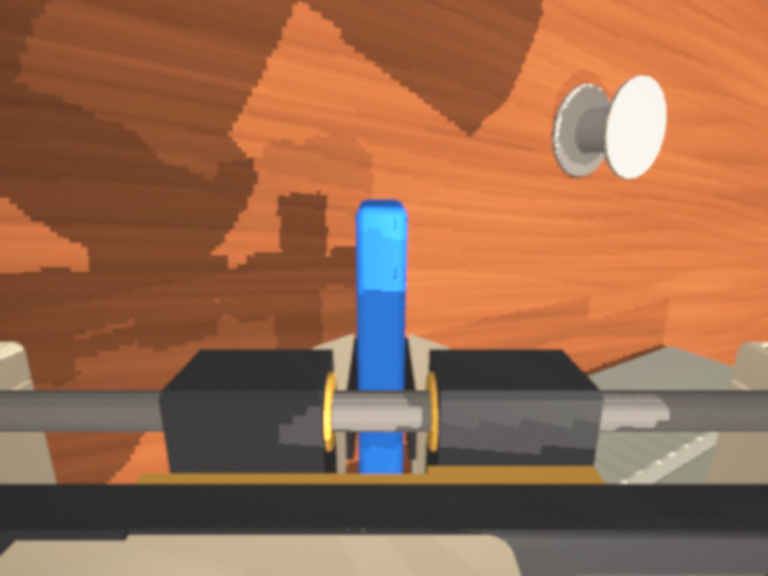

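The side view shows the glass under the overhang, with its lower edge from about (295,350) to (365,324) in the crop. The scene view shows its lower strip at (475,355) to (492,384). The handle looks the same in the wrist view, so it hasn't slipped. I'll compare these with the intended corner positions.

Run:
```python
import rig
from h import *
import pickle,cv2
r=rig.solve();v=r.x[:3];Q=rigR(v[2])
o=pickle.load(open("o5.pkl","rb"));M=RPY(o["tcp_rot"])
for t in (GT,):
    g=o["tool_pos"]+M@t
    print("glass rig",(Q.T@(g-[v[0],v[1],0])).round(1),"n rig",(Q.T@-M[:,0]).round(3))
L=np.array([[22.9,-(a+153.9),b] for a,b,_ in H]);P=o["tool_pos"]+L@M.T
a=(proj("side",P)-[200,90])*4.2; print(a.round(0).tolist())
b=proj("scene",P); print((b*1.5).round(0).tolist())
im=cv2.imread("pics/d5c.png");cv2.polylines(im,[a.round().astype(int)],True,(0,0,255),1);
im2=cv2.imread("pics/s5.png");cv2.polylines(im2,[(b*1.5).round().astype(int)],True,(0,0,255),1)
cv2.imwrite("pics/ov.png",np.hstack([im[200:400,200:400].repeat(2,0).repeat(2,1),cv2.resize(im2[330:430,440:540],None,fx=4,fy=4)]))
```

```text
glass rig [ 0.   1.  75.6] n rig [ 0.001 -0.504  0.864]
[[258.0, 277.0], [293.0, 352.0], [364.0, 323.0], [329.0, 250.0]]
[[503.0, 340.0], [472.0, 354.0], [484.0, 385.0], [516.0, 370.0]]
```

View pics/ov.png

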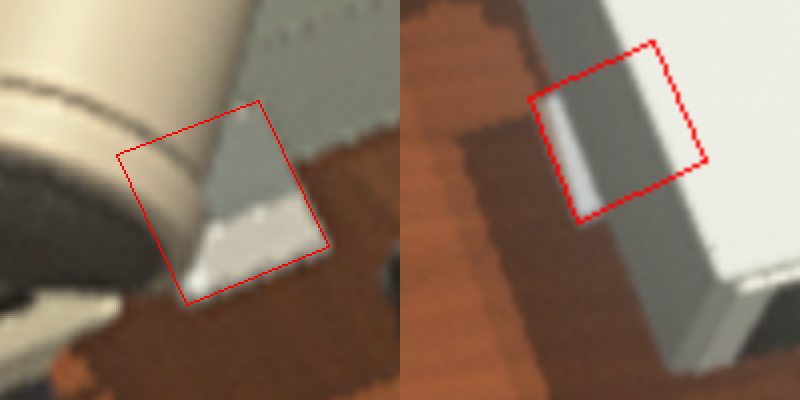

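The overlay matches both views to within a pixel or so. The glass is at rig (0, 1, 75.6) with normal (0, -0.504, 0.864), against a target of (0, 0, 75) and (0, -0.503, 0.864). I'll make the last 0.8 mm trim and let it settle.

{"name": "arm_command", "arguments": {
  "plan": [
    {"tx":0,"ty":0,"tz":-0.08,"wx":0,"wy":0,"wz":0,"jaw":-1},
    {"tx":0,"ty":0,"tz":0,"wx":0,"wy":0,"wz":0,"jaw":-1},
    {"tx":0,"ty":0,"tz":0,"wx":0,"wy":0,"wz":0,"jaw":-1},
    {"tx":0,"ty":0,"tz":0,"wx":0,"wy":0,"wz":0,"jaw":-1},
    {"tx":0,"ty":0,"tz":0,"wx":0,"wy":0,"wz":0,"jaw":-1},
    {"tx":0,"ty":0,"tz":0,"wx":0,"wy":0,"wz":0,"jaw":-1},
    {"tx":0,"ty":0,"tz":0,"wx":0,"wy":0,"wz":0,"jaw":-1},
    {"tx":0,"ty":0,"tz":0,"wx":0,"wy":0,"wz":0,"jaw":-1}
  ]
}}

```text
time: 11.15
tool_pos: [536.0, 29.5, 94.0]
tcp_rot: [-0.002, 1.043, 1.691]
contact_force: [-0.0, -0.5, -1.7]
grip_width: 15.5
```

Run:
```python
from h import *
from plant import readout,bot
import cv2
o=readout.get_obs();print(o["tool_pos"],o["grip_width"],o["contact_force"],abs(o["dq"]).max(),o["time"])
print(plan(o,[686.9,58.9,.12])[:2])
a=cv2.imread("pics/w5.png");w=cv2.resize(imaging.capture("wrist"),(768,576),interpolation=cv2.INTER_CUBIC)
print("handle diff",cv2.absdiff(a,w)[190:330,350:415].mean())
print(bot.close_job())
```

```text
[536.00428318  29.51569747  94.00198914] 15.5112325156307 [-0.02555044 -0.47761146 -1.73917297] 0.0019143759537511708 11.15
(array([0.01110747, 0.03716495, 0.00361372]), array([ 0.00264837,  0.00062089, -0.0002297 ]))
handle diff 1.6093040293040293
the job is handed in; nothing more can be done
None
```

I picked the mirror up by the middle of its blue handle and brought its glass in under the overhang from the robot's side. I handed the job in at about 11.2 s with the mirror held still in the air.

- **Position and angle:** by the arm's readings, the glass centre is within about 0.5 mm of the aim spot and the tilt within 0.2° of target. The rig itself was located from the cameras only to about 2 mm.
- **Camera check:** the glass outline I predicted matched the side and scene views to about 1 pixel just before a final 0.8 mm trim.
- **Grip and contact:** the fingers held at 15.5 mm with no visible slip. The only force was about 1.7 N downward, roughly the mirror's weight, so nothing suggests it was touching anything else.
- **Bystanders:** the last scene picture, taken before the trim, shows the carton, jar, spool and camera stand where they started.

**Not confirmed:** I could not see the sticker through the stand camera, so its place in the middle of the mirror rests on geometry alone. Separately fitting the rig to each camera disagreed by about 3 mm and 0.03 rad, so I used a combined fit tied to the arm's own readings.

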